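# Wedge the tip boxes tight in their carrier

## Task

Lock the row of three pipette-tip boxes in the white carrier: put the blue wedge squarely into the gap at the end of the row, its sloping face against the carrier's sloping end wall, midway between the carrier's side walls, and press it down firmly until no gaps are left between the boxes and it stays jammed, its shoulder level with the lids. Keep the boxes standing in their places and do not disturb the other things on the bench.

Things in the scene. Friction and masses are not known exactly. Their poses are not given: they have to be found in the camera images.
- carrier: white open carrier fixed to the bench, 137 mm (x) x 265 mm (y); origin at bench level, floor 6 mm above it. The box row runs along y. Side walls 34 mm tall, 125 mm apart, centred on x = 0. Upright end wall at +y, 56 mm tall, inner face at y = +118 mm. At -y a sloping end wall (see slope_top). The wedge goes between the last box and the sloping wall
- slope_top (a point): middle of the top inner edge of the carrier's sloping end wall, at carrier (0, -114, 66) mm. The inner face runs down from here to y = -96 mm at the floor: it leans outward (to -y) 0.3 mm per mm of height
- wedge_home (a point): where the wedge's origin is, in the carrier, when the row is packed tight: carrier (0, -83, 12) mm, 6 mm above the floor. Then the tight row ends at carrier y = -68 mm and the wedge's shoulder is level with the lids, 72 mm above the bench. At the start the gaps in the row add up to about 4 to 8 mm, so it ends that much farther to -y
- wedge: blue plastic wedge, about 0.16 kg, upright on the bench: body 90 mm long (x), 60 mm tall, 30 mm thick at the foot, 48 mm at the shoulder (body top). Flat upright face at y = +15 mm, goes against the boxes; sloping face on -y, at -15 mm at the foot, flaring 0.3 mm per mm of height. Origin: underside, centre of the foot; z up. Its y axis starts within 52 degrees of the carrier's y and must end along it
- wedge_tab_top (a point): centre of the flat top of the wedge's grip tab, (0, -6, 102) mm in its frame; tab 70 mm long (x), 24 mm thick (y), 42 mm tall above the shoulder, black stripes. Pressed down here, the wedge slides down the slope and pushes the row to +y, 0.3 mm per mm; takes some 4 to 15 N, rising steeply once tight (press slowly to about 18 N); friction keeps it jammed
- box_yellow: tip box, white base and yellow lid, 120 mm (x) x 62 mm (y) x 66 mm tall, about 0.13 kg; origin at the centre of its underside, z up. One of three standing loose on the carrier's floor in a row along the carrier's y; their order varies; x and y axes parallel to the carrier's
- box_green: tip box, white base and green lid, 120 mm (x) x 62 mm (y) x 66 mm tall, about 0.13 kg; origin at the centre of its underside, z up. One of three standing loose on the carrier's floor in a row along the carrier's y; their order varies; x and y axes parallel to the carrier's
- box_red: tip box, white base and red lid, 120 mm (x) x 62 mm (y) x 66 mm tall, about 0.13 kg; origin at the centre of its underside, z up. One of three standing loose on the carrier's floor in a row along the carrier's y; their order varies; x and y axes parallel to the carrier's
- box_spare: bystander: spare tip box with an orange lid, same size (120 x 62 x 66 mm), standing on the bench; origin at the centre of its underside
- spacer: bystander: plain flat grey block 120 x 50 x 18 mm lying on the bench, not needed; origin at the centre of its underside
- beaker: bystander: glass beaker, 72 mm across, 90 mm tall; origin at the centre of its underside
- wash_bottle: bystander: white bottle with red cap, 70 mm across, 170 mm tall; origin at the centre of its underside
- amber_bottle: bystander: amber bottle with black cap, 64 mm across, 130 mm tall; origin at the centre of its underside

How it is judged:
By the outcome, as a careful person would: the job done as asked, in the order asked, and still so for the second after the job is handed in, with the robot touching nothing.
It also fails if it takes over 54 s, if anything falls off the work surface, if the arm or the gripper's body presses on something with over 40 N, if the wrist force passes 120 N, or if a joint passes its speed limit or range.

## Robot

A 7-joint arm with a two-finger parallel gripper is mounted at the origin on the work surface. World frame = base frame: x ahead of the robot, y to its left, z up, the work surface at z = 0. Lengths are in m, angles in rad, forces in N, time in s.
With the tool pointing down it reaches from about 0.425 to 0.825 m from the base axis. Payload 3.6 kg.
Tool frame: the origin (TCP) lies midway between the tips of the shut fingers; the grasp point (between the pads) lies 19 mm behind it; z points along the fingers, x is the direction in which the jaws open and shut, and the axes are right-handed (so a half turn about z gives the same grasp; the last joint's range is limited). The gripper opens to 85 mm and grips with 20 to 120 N. Pads are 22 mm wide; open, the fingers measure 114 mm over their backs; the gripper's body (76 mm by 85 mm) begins 54 mm behind the grasp point. The pads swing forward as they close: fully open they stand 13 mm farther back than shut.
Start: joints at [-1.317, 0.615, -0.013, 1.423, 0.008, 1.103, -0.04], TCP at [0.179, 0.625, 0.231] pointing down, gripper open.
Joint ranges: [-3.12, 3.12], [-0.3, 2.06], [-1.34, 1.32], [0.26, 2.42], [-1.36, 4.5], [0.01, 1.98], [-2.84, 2.84]. Speed limits (rad/s): [2.79, 2.79, 3.14, 3.14, 3.14, 3.14, 3.14].

## Interface

Orientations are given as [roll, pitch, yaw] about the fixed x, y, z axes, in that order (R = Rz(yaw) Ry(pitch) Rx(roll)).
In Python, from workcell import ctrl gives the robot as it stands.
- The arm moves only by the tool apply_moves, never from a script. Its argument "steps" is a list of rows, each a list of 7 numbers: the shift along the tool's x, y, z in cm, then the turn, a rotation vector about the tool's x, y, z in rad, then the finger opening in cm, from 0 to 8.54. In form: [[x, y, z, wx, wy, wz, jaw], ...]. A call has exactly 5 rows; each row shifts and turns the commanded pose from where the row before left it, along the tool's axes as they then stand; what a row does not reach is not made up. A row lasts 1/10 s, in which the tool goes at most 50 mm and 8.59 degrees, less where a joint would pass 70% of its speed; a pose out of reach is approached as far as the arm can. A call is refused whole if a number of a shift passes 5 or a number of a turn 0.15, either way. A call with a gripper value outside its range is refused whole. The fingers move at their own pace and stop on an object; "force" is the grip in N (left out, the last holds). Time passes only in rows, so rows that do not move let the fingers close, or fill a call up. It gives the time, the measured TCP pose, the force and the opening at its end, in the units of the state.
- ctrl.get_state(): the state, without advancing time (a new reading comes with each control period).
- ctrl.grab_frame(name): name is "scene" or "side" or "wrist"; returns (picture, depth): 384x512x3 uint8, red, green, blue; 384x512 float32, m along the optical axis (not along the pixel's ray), 0 where there is no reading.
- ctrl.camera_params(name): a dict with "K" (3x3 intrinsics, pixels), "R" (3x3) and "t" (3): a world point X has camera coordinates R X + t. Camera axes: x right, y down, z forward; pixel columns grow to the right and rows downward; lengths in m; the calibration is good to about 2 mm. A picture is of the moment at which its call begins: read the wrist's pose just before it. camera_params takes no time and is no camera call; for the wrist camera it gives the pose at the moment of the call.
- ctrl.finish_job(): hands the job in, once; it reports no verdict.
Trained networks look in the newest picture that a camera, given by its name, has taken for a name from the list of things; names that differ only in an ending like _2 or _b are one class to them, and where a whole thing is asked for, a point or a joint stands for the part that bears it (a point fixed in the world has none). Each returns a list of dicts, best first, with "score" (0 to 1); they miss things now and then, are a little off and sometimes report something else, mostly with a low value. They report only what shows in the picture. A call takes as long as a camera call.
- ctrl.find_in(name, camera): "centre" ([x, y, z] in m, in world coordinates, good to about 4 mm: the middle of the surface that is visible of it).
- ctrl.pinpoint(name, camera): "centre" ([x, y, z] in m, in world coordinates, good to about 4 mm: a listed point, or the origin of a listed thing).
The state is a dict: "clock": time; "q": joint angles; "joint_vel": joint speeds; "effort": joint torques, N m; "eef_pos": TCP position; "eef_rot": TCP orientation; "ft_force": force on the tool from outside, world axes, zero at the start; "moment": the same for the moment, N m; "finger_gap": opening from 0.0 (shut) to 1.0 (fully open).
Only numpy, scipy, OpenCV 4.12 (cv2) and the standard library are available. Lean on these libraries where they do the work, as an engineer would, in place of code of your own. Each camera call takes 0.05 s, during which the arm holds its last target. There are 200 camera calls.

## Working session

There is one attempt and no reset: what is moved stays moved. The work goes in short steps, Python scripts to look and compute and a tool call to move; the robot and the scene stay as the last step left them, time stands still between calls to the robot, and variables do not carry over. Pictures are saved under pics/ and viewed, about 8 in all and at most 12, crops included, and the job is handed in when it is done.

Besides the shell and the picture viewer there is one more tool, called as name(argument=value, ...) on one line, values as JSON. apply_moves: Moves the arm, as the interface text tells. Its arguments: {"type":"object","properties":{"steps":{"type":"array","items":{"type":"array","items":{"type":"number"}}},"force":{"type":"number"}},"required":["steps"]}

```bash
mkdir -p pics; python3 - <<'E'
from workcell import ctrl
import cv2,numpy as np
s=ctrl.get_state();print(s['clock'],s['eef_pos'],s['eef_rot'],s['finger_gap'])
ims=[]
for c in("scene","side"):
    p,d=ctrl.grab_frame(c);ims.append(p)
    for n in("wedge","carrier","slope_top","wedge_home","wedge_tab_top","box_yellow","box_green","box_red","beaker","wash_bottle","amber_bottle","box_spare","spacer"):
        r=ctrl.pinpoint(n,c)[:1]
        print(c,n,[(np.round(x['centre'],3),round(x['score'],2)) for x in r])
    np.savez(f"{c}.npz",p=p,d=d,**ctrl.camera_params(c))
cv2.imwrite("pics/a.png",cv2.cvtColor(ims[0],cv2.COLOR_RGB2BGR))
cv2.imwrite("pics/b.png",cv2.cvtColor(ims[1],cv2.COLOR_RGB2BGR))
print(ctrl.get_state()['clock'])
E
```

```text
0.0 [0.17929514 0.6239671  0.2301226 ] [3.14153985e+00 2.62193035e-03 1.29109550e+00] 1.0015604423814248
scene wedge [(array([ 0.53 , -0.277, -0.001]), 0.63)]
scene carrier [(array([ 0.533,  0.072, -0.001]), 0.69)]
scene slope_top [(array([ 0.52 , -0.045,  0.064]), 0.74)]
scene wedge_home [(array([ 0.522, -0.012,  0.014]), 0.65)]
scene wedge_tab_top [(array([ 0.532, -0.287,  0.102]), 0.72)]
scene box_yellow [(array([0.532, 0.031, 0.004]), 0.88)]
scene box_green [(array([0.542, 0.152, 0.008]), 0.96)]
scene box_red []
scene beaker [(array([0.53 , 0.409, 0.   ]), 0.96)]
scene wash_bottle [(array([ 0.644,  0.436, -0.   ]), 0.68)]
scene amber_bottle [(array([0.541, 0.501, 0.003]), 0.61)]
scene box_spare [(array([ 0.691, -0.37 , -0.001]), 0.87)]
scene spacer [(array([ 0.747, -0.207,  0.001]), 0.71)]
side wedge [(array([ 0.529, -0.275,  0.   ]), 0.58)]
side carrier [(array([0.534, 0.072, 0.004]), 0.66)]
side slope_top [(array([ 0.525, -0.05 ,  0.069]), 0.97)]
side wedge_home [(array([ 0.524, -0.012,  0.014]), 0.74)]
side wedge_tab_top [(array([ 0.531, -0.279,  0.096]), 0.88)]
side box_yellow [(array([0.529, 0.024, 0.006]), 0.56)]
side box_green [(array([0.548, 0.157, 0.006]), 0.71)]
side box_red [(array([0.54 , 0.094, 0.008]), 0.87)]
side beaker [(array([ 0.53 ,  0.412, -0.004]), 0.59)]
side wash_bottle [(array([0.64 , 0.44 , 0.004]), 0.79)]
side amber_bottle [(array([0.547, 0.509, 0.004]), 0.69)]
side box_spare [(array([ 0.692, -0.369, -0.001]), 0.6)]
side spacer [(array([ 0.75 , -0.212,  0.001]), 0.65)]
1.4
```

View pics/a.png

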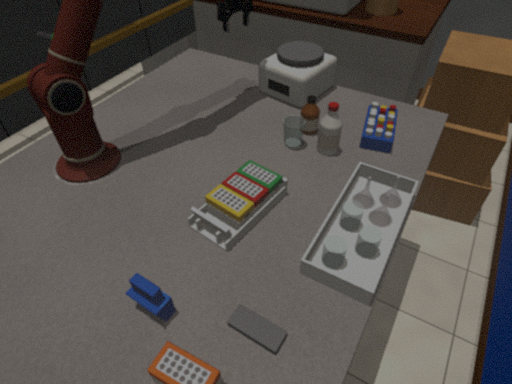

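View pics/b.png

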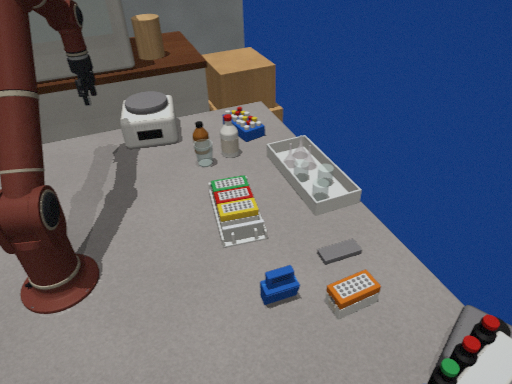

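The scene shows the row yellow/red/green in the carrier, around (240,195) in the scene picture. The wedge stands at (150,297), and the spare box and spacer are clear of it. Next I'll get the yaws from depth.

```bash
cat >h.py <<'E'
import numpy as np,cv2
def cloud(d,K,R,t):
    v,u=np.nonzero(d>0);z=d[v,u]
    c=np.linalg.inv(K)@np.vstack([u*z,v*z,z]);return (R.T@(c-np.asarray(t).reshape(3,1))).T,(v,u)
def rect(P,c,r,z0,z1):
    m=(np.hypot(P[:,0]-c[0],P[:,1]-c[1])<r)&(P[:,2]>z0)&(P[:,2]<z1)
    q=P[m]; (cx,cy),(w,h),a=cv2.minAreaRect((q[:,:2]*1000).astype(np.float32))
    if w<h:a+=90
    return m.sum(),np.round([cx,cy,w,h],1),'long-axis deg',round((a+90)%180-90,1),'z',np.round(np.median(q[:,2]),4)
E
python3 - <<'E'
from h import *
for c in("scene","side"):
    f=np.load(c+".npz");P,_=cloud(f['d'],f['K'],f['R'],f['t'])
    print(c,'tab',rect(P,(.531,-.283),.08,.09,.11))
    print(c,'shoulder',rect(P,(.531,-.283),.08,.052,.066))
    print(c,'lids',rect(P,(.536,.09),.15,.067,.078))
E
```

```text
scene tab (np.int64(416), array([ 527.3, -283.1,   24.5,   70. ]), 'long-axis deg', -2.2, 'z', np.float64(0.1014))
scene shoulder (np.int64(450), array([ 526.2, -284.8,   47.3,   92.1]), 'long-axis deg', -2.7, 'z', np.float64(0.0595))
scene lids (np.int64(2197), array([532.3,  66.3, 238.3, 121.9]), 'long-axis deg', 82.2, 'z', np.float64(0.0719))
side tab (np.int64(300), array([ 531.4, -282.6,   26. ,   69.3]), 'long-axis deg', -2.5, 'z', np.float64(0.1024))
side shoulder (np.int64(336), array([ 531.6, -284.3,   47.3,   91.1]), 'long-axis deg', -3.0, 'z', np.float64(0.0608))
side lids (np.int64(1432), array([537.8,  66.9, 241.8, 120.1]), 'long-axis deg', 82.2, 'z', np.float64(0.0737))
```

apply_moves(steps=[[-2.7,3,0,0,0,0,8.5],[-2.7,3,0,0,0,0,8.5],[-2.7,3,0,0,0,0,8.5],[-2.7,3,0,0,0,0,8.5],[-2.7,3,0,0,0,0,8.5]])

```text
clock: 1.9
eef_pos: [0.2872, 0.4522, 0.2315]
eef_rot: [3.141, -0.001, 1.291]
ft_force: [1.4, 0.4, -0.2]
finger_gap: 0.994
```

apply_moves(steps=[[-2.7,3,0,0,0,0,8.5],[-2.7,3,0,0,0,0,8.5],[-2.7,3,0,0,0,0,8.5],[-2.7,3,0,0,0,0,8.5],[-2.7,3,0,0,0,0,8.5]])

```text
clock: 2.4
eef_pos: [0.3941, 0.281, 0.2317]
eef_rot: [3.141, -0.001, 1.291]
ft_force: [1.7, 0.1, -1.3]
finger_gap: 0.992
```

apply_moves(steps=[[-2.7,3,-1,0,0,0,8.5],[-2.7,3,-1,0,0,0,8.5],[-2.7,3,-1,0,0,-0.048,8.5],[-2.7,3,-1,0,0,-0.048,8.5],[-2.7,3,-1,0,0,-0.048,8.5]])

```text
clock: 2.9
eef_pos: [0.5056, 0.1129, 0.2821]
eef_rot: [3.141, -0.0, 1.437]
ft_force: [0.9, 0.6, 0.8]
finger_gap: 0.999
```

apply_moves(steps=[[-3,1,-1,0,0,0,8.5],[-3,1,-1,0,0,0,8.5],[-3,1,-1,0,0,0,8.5],[0,0,0,0,0,0,8.5],[0,0,0,0,0,0,8.5]])

```text
clock: 3.4
eef_pos: [0.5226, 0.0208, 0.3115]
eef_rot: [3.141, -0.001, 1.433]
ft_force: [-0.7, 0.7, 0.0]
finger_gap: 1.0
```

```bash
python3 - <<'E'
from workcell import ctrl
from h import *
s=ctrl.get_state();cp=ctrl.camera_params("wrist")
p,d=ctrl.grab_frame("wrist");np.savez("w1.npz",p=p,d=d,**cp)
cv2.imwrite("pics/c.png",cv2.cvtColor(p,cv2.COLOR_RGB2BGR))
print(s['eef_pos'],s['eef_rot'],s['clock'])
for n in("carrier","slope_top","wedge_home","box_yellow","box_green","box_red"):
    print(n,[(np.round(x['centre'],3),round(x['score'],2)) for x in ctrl.pinpoint(n,"wrist")[:1]])
P,_=cloud(d,cp['K'],cp['R'],cp['t'])
print('cam',-cp['R'].T@cp['t'])
print('lids',rect(P,(.536,.09),.15,.067,.078))
a=-np.radians(7.8);ex=np.array([np.cos(a),np.sin(a)]);ey=np.array([-np.sin(a),np.cos(a)])
# profile along carrier y near centre, about (0.534,0.07)
q=P[:,:2]-[.534,.070];X=q@ex;Y=q@ey
for y in np.arange(-.14,.14,.004):
    m=(abs(X)<.04)&(abs(Y-y)<.002)
    if m.sum(): print(round(y*1000),m.sum(),np.round(np.percentile(P[m,2]*1000,[5,50,95])))
E
```

```text
[0.52257112 0.02078237 0.31152054] [ 3.14119497e+00 -5.60031590e-04  1.43318865e+00] 3.4
carrier []
slope_top [(array([ 0.52 , -0.047,  0.063]), 0.95)]
wedge_home [(array([ 0.525, -0.009,  0.013]), 0.67)]
box_yellow [(array([0.533, 0.032, 0.008]), 0.8)]
box_green [(array([0.546, 0.154, 0.009]), 0.88)]
box_red [(array([0.539, 0.091, 0.006]), 0.62)]
cam [0.44531564 0.03103667 0.45353628]
lids (np.int64(10059), array([535.8,  90.3, 189.4, 118.5]), 'long-axis deg', 82.2, 'z', np.float64(0.0715))
-140 89 [-2. -1.  1.]
-136 19 [-1.  5. 43.]
-132 35 [31. 44. 45.]
-128 8 [42. 44. 45.]
-124 369 [ 62. 378. 393.]
-120 1207 [ 64. 384. 398.]
-116 1963 [ 64. 384. 402.]
-112 3227 [ 57. 386. 403.]
-108 1422 [ 38. 378. 403.]
-104 1014 [ 23. 373. 377.]
-100 783 [ 10. 369. 380.]
-96 1049 [  5. 361. 384.]
-92 1755 [  6. 350. 389.]
-88 719 [  5. 391. 394.]
-84 767 [  5. 391. 399.]
-80 971 [  5. 396. 404.]
-76 922 [390. 400. 407.]
-72 969 [ 71. 401. 410.]
-68 1013 [ 71. 403. 410.]
-64 1170 [ 71. 397. 410.]
-60 1150 [ 72. 396. 410.]
-56 1019 [ 72. 395. 404.]
-52 974 [ 71. 395. 404.]
-48 944 [ 71. 396. 404.
[... 299 characters left out ...]
78.]
4 983 [ 72. 374. 377.]
8 2332 [ 73. 393. 403.]
12 2627 [ 73. 383. 402.]
16 1602 [ 72. 383. 399.]
20 891 [ 72. 382. 395.]
24 220 [ 71.  73. 383.]
28 151 [71. 72. 73.]
32 149 [71. 72. 73.]
36 142 [71. 72. 73.]
40 141 [70. 72. 73.]
44 145 [70. 71. 73.]
48 149 [70. 71. 72.]
52 130 [62. 68. 71.]
56 163 [69. 71. 73.]
60 144 [70. 71. 72.]
64 152 [70. 71. 73.]
68 148 [71. 72. 73.]
72 151 [71. 72. 74.]
76 139 [71. 72. 74.]
80 149 [71. 72. 73.]
84 151 [71. 72. 73.]
88 145 [71. 72. 73.]
92 147 [71. 72. 73.]
96 151 [71. 72. 73.]
100 142 [71. 72. 73.]
104 138 [70. 71. 73.]
108 143 [70. 71. 72.]
112 141 [70. 71. 72.]
116 15 [70. 70. 71.]
120 30 [55. 55. 57.]
124 138 [54. 55. 57.]
128 52 [54. 55. 56.]
```

View pics/c.png

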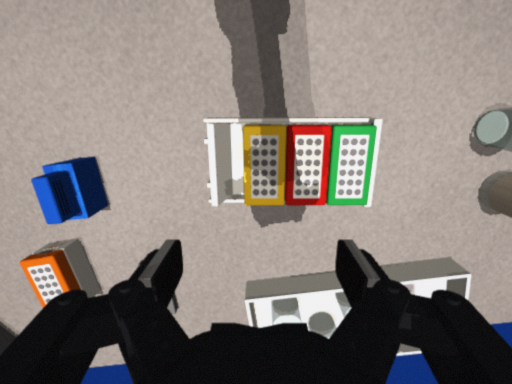

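The wrist view shows the gap at the left end of the row at (230,165), the wedge at (70,190), and small gaps between the boxes. I'll measure the carrier rims and the wedge from this same depth picture.

```bash
python3 - <<'E'
from h import *
f=np.load("w1.npz");P,_=cloud(f['d'],f['K'],f['R'],f['t'])
print('tab',rect(P,(.531,-.283),.08,.09,.11))
print('shoulder',rect(P,(.531,-.283),.08,.052,.066))
for adeg in(-7.8,):
    a=np.radians(adeg);ex=np.array([np.cos(a),np.sin(a)]);ey=np.array([-np.sin(a),np.cos(a)])
    q=P[:,:2]-[.534,.070];X=q@ex*1e3;Y=q@ey*1e3;Z=P[:,2]*1e3
    for nm,m in(('side rim',(Z>29)&(Z<38)&(abs(Y)<60)&(abs(X)<85)),):
        for s in(-1,1):
            k=m&(X*s>40);print(nm,s,k.sum(),np.percentile(X[k],[1,50,99]).round(1),'slope',np.polyfit(Y[k],X[k],1)[0])
    for y in(-60,-30,0,30,60):
        print(y,[ (np.percentile(X[(Z>66)&(Z<78)&(abs(Y-y)<5)],[1,99]).round(1))])
    k=(Z>60)&(Z<68)&(Y<-90)&(abs(X)<50)&(Y>-140);print('slope top Y',np.percentile(Y[k],[2,50,98]).round(1), 'slopefit',np.polyfit(X[k],Y[k],1)[0])
    k=(Z>8)&(Z<60)&(Y<-85)&(Y>-125)&(abs(X)<40);print('face Y at z=0,66',np.polyval(np.polyfit(Z[k],Y[k],1),[0,6,66]))
    k=(Z>50)&(Z<60)&(Y>112)&(Y<140)&(abs(X)<50);print('end wall Y',np.percentile(Y[k],[2,50,98]).round(1))
    k=(Z>66)&(Z<78)&(abs(X)<50)&(abs(Y)<125)
    h=np.histogram(Y[k&(Y>-90)],np.arange(-80,120,1));print('row Y',np.percentile(Y[k&(Y>-90)],[.3,99.7]), 'low bins',h[1][:-1][h[0]<12])
E
```

```text
tab (np.int64(1045), array([ 527.5, -281.9,   26.4,   70.2]), 'long-axis deg', -2.1, 'z', np.float64(0.1005))
shoulder (np.int64(894), array([ 527.9, -283.6,   47.5,   90.7]), 'long-axis deg', -1.8, 'z', np.float64(0.059))
side rim -1 318 [-68.5 -65.6 -59.7] slope 0.0006766121352282885
side rim 1 1 [65.4 65.4 65.4] slope -4.00763096980136
-60 [array([-60.1,  56.5])]
-30 [array([-60.2,  57.4])]
0 [array([-60.1, 278.8])]
30 [array([-60.1,  57.1])]
60 [array([-60. ,  56.5])]
slope top Y [-125.1 -119.2 -114.2] slopefit 0.0010561396711389203
face Y at z=0,66 [ -96.18241346  -97.98885703 -116.05329275]
end wall Y [121.  124.3 127.9]
row Y [-73.64758076 113.83181462] low bins [-80 -79 -78 -77 -76 -50 -47 -44 -12  51  52 115 116 117 118]<stdin>:10: RankWarning: Polyfit may be poorly conditioned
```

apply_moves(steps=[[-4.3,0.7,0,0,0,0,8.5],[-4.3,0.7,0,0,0,0,8.5],[-4.3,0.7,0,0,0,0,8.5],[-4.3,0.7,0,0,0,0,8.5],[-4.3,0.7,0,0,0,0,8.5]])

```text
clock: 4.25
eef_pos: [0.5281, -0.1976, 0.3114]
eef_rot: [3.141, -0.0, 1.436]
ft_force: [0.5, 0.2, -0.0]
finger_gap: 0.992
```

apply_moves(steps=[[-4.3,0.7,1,0,0,0,8.5],[-4.2,0.6,1,0,0,0,8.5],[0,0,1,0,0,-0.098,8.5],[0,0,1,0,0,0,8.5],[0,0,0,0,0,0,8.5]])

```text
clock: 4.75
eef_pos: [0.5292, -0.2805, 0.2694]
eef_rot: [-3.138, -0.003, 1.533]
ft_force: [-0.1, 1.0, 0.2]
finger_gap: 0.996
```

```bash
cat > look.py <<'E'
from workcell import ctrl
from h import *
import sys
s=ctrl.get_state();cp=ctrl.camera_params("wrist")
p,d=ctrl.grab_frame("wrist");np.savez("w2.npz",p=p,d=d,**cp)
cv2.imwrite("pics/"+sys.argv[1],cv2.cvtColor(p,cv2.COLOR_RGB2BGR))
print(s['eef_pos'],s['eef_rot'],s['clock'],s['ft_force'])
P,_=cloud(d,cp['K'],cp['R'],cp['t'])
E
cat look.py - >t.py <<'E'
print('tab',rect(P,(.529,-.282),.07,.09,.11));print('sh',rect(P,(.529,-.282),.08,.053,.066))
E
python3 t.py d.png
```

```text
[ 0.52915368 -0.28045203  0.26943712] [-3.13837160e+00 -2.97786660e-03  1.53330597e+00] 4.75 [-0.10792132  0.98117014  0.15103995]
tab (np.int64(1128), array([ 527.3, -282.5,   23.5,   69.7]), 'long-axis deg', -2.8, 'z', np.float64(0.1011))
sh (np.int64(1132), array([ 527.2, -285.2,   46.7,   89.7]), 'long-axis deg', -2.5, 'z', np.float64(0.0592))
```

View pics/d.png

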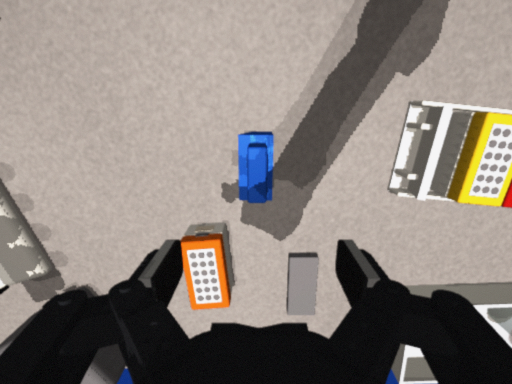

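apply_moves(steps=[[-0.2,-0.2,3.5,0,0,0.008,8.5],[0,0,3.5,0,0,0,8.5],[0,0,3.5,0,0,0,8.5],[0,0,3.5,0,0,0,8.5],[0,0,2.5,0,0,0,8.5]])

```text
clock: 5.3
eef_pos: [0.5278, -0.2823, 0.105]
eef_rot: [-3.141, -0.001, 1.527]
ft_force: [0.6, -1.0, 0.9]
finger_gap: 0.994
```

apply_moves(steps=[[0,0,1.7,0,0,0,8.5],[0,0,1.7,0,0,0,8.5],[0,0,0,0,0,0,8.5],[0,0,0,0,0,0,5],[0,0,0,0,0,0,3]], force=60)

```text
clock: 5.8
eef_pos: [0.5287, -0.2844, 0.0738]
eef_rot: [3.139, 0.001, 1.526]
ft_force: [0.3, 0.5, 0.7]
finger_gap: 0.688
```

apply_moves(steps=[[0,0,0,0,0,0,2],[0,0,0,0,0,0,1.5],[0,0,0,0,0,0,1.5],[0,0,0,0,0,0,1.5],[0,0,0,0,0,0,1.5]])

```text
clock: 6.3
eef_pos: [0.5281, -0.2842, 0.0733]
eef_rot: [3.14, -0.0, 1.525]
ft_force: [-1.3, 0.7, 6.4]
finger_gap: 0.273
```

apply_moves(steps=[[0,0,-2,0,0,0,1.5],[0,0,-3,0,0,0,1.5],[0,0,-3,0,0,0,1.5],[0,0,-3,0,0,0,1.5],[0,0,-2,0,0,0,1.5]])

```text
clock: 6.8
eef_pos: [0.5275, -0.285, 0.2039]
eef_rot: [3.14, 0.001, 1.525]
ft_force: [0.6, -0.7, -2.7]
finger_gap: 0.266
```

apply_moves(steps=[[3,-0.2,0,0,0,0,1.5],[4,-0.3,0,0,0,0,1.5],[4,-0.3,0,0,0,0,1.5],[4,-0.3,0,0,0,0,1.5],[4,-0.3,0,0,0,0,1.5]])

```text
clock: 7.3
eef_pos: [0.5212, -0.0927, 0.2017]
eef_rot: [-3.14, 0.0, 1.524]
ft_force: [0.4, 0.1, -1.3]
finger_gap: 0.271
```

apply_moves(steps=[[3,-0.2,0,0,0,0,1.5],[2.6,-0.2,0,0,0,0,1.5],[1.3,-0.1,0,0,0,0.045,1.5],[0,0,0,0,0,0.046,1.5],[0,0,0,0,0,0,1.5]])

```text
clock: 7.8
eef_pos: [0.5196, -0.0245, 0.2017]
eef_rot: [-3.14, 0.001, 1.435]
ft_force: [0.2, -0.6, -1.2]
finger_gap: 0.267
```

```bash
cat look.py - >t.py <<'E'
a=-np.radians(7.8);ex=np.array([np.cos(a),np.sin(a)]);ey=np.array([-np.sin(a),np.cos(a)])
q=P[:,:2]-[.5335,.0682];X=q@ex*1e3;Y=q@ey*1e3;Z=P[:,2]*1e3
e=s['eef_pos'][:2]-[.5335,.0682];print('tcp in carrier',e@ex*1e3,e@ey*1e3,'yaw err',np.degrees(s['eef_rot'][2])-82.2)
zs=s['eef_pos'][2]-.0733
print('tab',rect(P,s['eef_pos'],.07,zs+.094,zs+.11));print('sh',rect(P,s['eef_pos'],.08,zs+.052,zs+.068))
k=(Z>29)&(Z<38)&(Y>-60)&(Y<60)&(abs(X)<85)
for sg in(-1,1):
    j=k&(X*sg>50);print('rim',j.sum(),np.percentile(X[j],[2,50,98]).round(1) if j.any() else '')
k=(Z>60)&(Z<68)&(Y<-100)&(Y>-135)&(abs(X)<60);print('slope top',k.sum(),np.percentile(Y[k],[2,50,98]).round(1))
k=(Z>67)&(Z<76)&(abs(X)<50)&(Y>-95)&(Y<125);print('row',np.percentile(Y[k],[.3,99.7]).round(1))
E
python3 t.py e.png
```

```text
[ 0.51963362 -0.02446644  0.20168789] [-3.14012298e+00  7.15688014e-04  1.43523675e+00] 7.8 [ 0.22457313 -0.58038458 -1.22056462]
tcp in carrier -1.1618035063347738 -93.69095607472713 yaw err 0.033008209384775
tab (np.int64(6763), array([517.9, -22.4,  70. ,  47.7]), 'long-axis deg', 11.2, 'z', np.float64(0.2297))
sh (np.int64(2870), array([497.6, -23.6,  46.7,  46.8]), 'long-axis deg', -7.5, 'z', np.float64(0.1879))
rim 608 [-68.1 -65.8 -59.5]
rim 0 
slope top 304 [-123.3 -117.8 -112.6]
row [-69.2 115.7]
```

View pics/e.png

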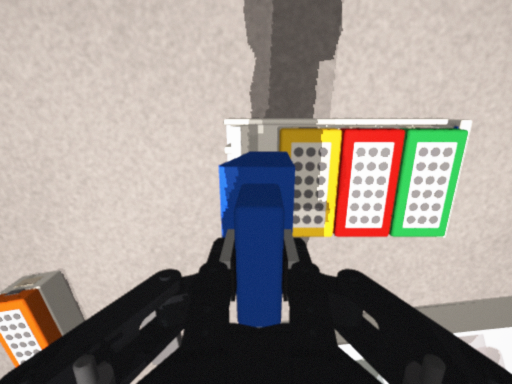

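The wedge is held square, at (258,230) in the picture, above the gap, and the row is undisturbed. I'll check its x offset from the same frame.

```bash
python3 - <<'E'
from h import *
f=np.load("w2.npz");P,_=cloud(f['d'],f['K'],f['R'],f['t'])
a=-np.radians(7.8);ex=np.array([np.cos(a),np.sin(a)]);ey=np.array([-np.sin(a),np.cos(a)])
q=P[:,:2]-[.5335,.0682];X=q@ex*1e3;Y=q@ey*1e3;Z=P[:,2]*1e3
k=(Z>184)&(Z<192)&(X<0)&(abs(Y+94)<45);print('shoulder Xmin',np.percentile(X[k],[.5,2,5]),'Y',np.percentile(Y[k&(X<-37)],[1,99]))
k=(Z>224)&(Z<235)&(X<40)&(abs(Y+94)<12);print('tab X',np.percentile(X[k],[.5,1,5]),np.percentile(X[k],[99,99.5]))
k=(Z>55)&(Z<72)&(abs(X)<60)&(Y>-90)&(Y<-60);print('row end by X',[(x,np.percentile(Y[k&(Z>67)&(abs(X-x)<5)],1).round(1)) for x in(-55,-50,-40) if (k&(Z>67)&(abs(X-x)<5)).sum()>20])
E
```

```text
shoulder Xmin [-46.39070482 -46.23620628 -46.0566684 ] Y [-117.77613654  -72.89608602]
tab X [-36.16318942 -36.05793525 -34.69533828] [30.4423142  31.22929698]
row end by X [(-55, np.float64(-72.4)), (-50, np.float64(-72.4)), (-40, np.float64(-72.2))]
```

apply_moves(steps=[[-0.15,0.13,2,0,0,0,1.5],[0,0,2,0,0,0,1.5],[0,0,1,0,0,0,1.5],[0,0,0.5,0,0,0,1.5],[0,0,0,0,0,0,1.5]])

```text
clock: 8.35
eef_pos: [0.5211, -0.0269, 0.1469]
eef_rot: [-3.141, 0.0, 1.434]
ft_force: [-0.1, 0.6, -2.1]
finger_gap: 0.27
```

apply_moves(steps=[[0,0,0.8,0,0,0,1.5],[0,0,0.8,0,0,0,1.5],[0,0,0.8,0,0,0,1.5],[0,0,0.6,0,0,0,1.5],[0,0,0,0,0,0,1.5]])

```text
clock: 8.85
eef_pos: [0.5206, -0.0264, 0.1163]
eef_rot: [-3.139, 0.0, 1.434]
ft_force: [-1.0, -0.6, -2.3]
finger_gap: 0.267
```

apply_moves(steps=[[0,0,0.4,0,0,0,1.5],[0,0,0.4,0,0,0,1.5],[0.02,0,0.2,0,0,0,1.5],[0.02,0,0.1,0,0,0,1.5],[0,0,0,0,0,0,1.5]])

```text
clock: 9.35
eef_pos: [0.5214, -0.026, 0.1062]
eef_rot: [-3.141, 0.0, 1.434]
ft_force: [0.5, 0.7, -1.2]
finger_gap: 0.274
```

apply_moves(steps=[[0.04,0,0.1,0,0,0,1.5],[0.04,0,0.1,0,0,0,1.5],[0.03,0,0.1,0,0,0,1.5],[0,0,0,0,0,0,1.5],[0,0,0,0,0,0,1.5]])

```text
clock: 9.85
eef_pos: [0.5215, -0.0251, 0.1032]
eef_rot: [-3.141, 0.0, 1.434]
ft_force: [-0.1, 0.4, -2.2]
finger_gap: 0.267
```

apply_moves(steps=[[0.03,0,0.1,0,0,0,1.5],[0.03,0,0.1,0,0,0,1.5],[0.03,0,0.1,0,0,0,1.5],[0,0,0,0,0,0,1.5],[0,0,0,0,0,0,1.5]])

```text
clock: 10.35
eef_pos: [0.5216, -0.024, 0.1002]
eef_rot: [-3.141, -0.0, 1.434]
ft_force: [-0.3, -0.7, -2.4]
finger_gap: 0.273
```

apply_moves(steps=[[0.03,0,0.1,0,0,0,1.5],[0.03,0,0.1,0,0,0,1.5],[0.03,0,0.1,0,0,0,1.5],[0,0,0,0,0,0,1.5],[0,0,0,0,0,0,1.5]])

```text
clock: 10.85
eef_pos: [0.5217, -0.0233, 0.0972]
eef_rot: [-3.141, 0.0, 1.434]
ft_force: [-0.2, -0.5, -2.9]
finger_gap: 0.271
```

apply_moves(steps=[[0.03,0,0.1,0,0,0,1.5],[0.03,0,0.1,0,0,0,1.5],[0.03,0,0.1,0,0,0,1.5],[0,0,0,0,0,0,1.5],[0,0,0,0,0,0,1.5]])

```text
clock: 11.35
eef_pos: [0.522, -0.0223, 0.0942]
eef_rot: [3.141, -0.0, 1.434]
ft_force: [-0.1, -0.8, -1.3]
finger_gap: 0.264
```

```bash
cat look.py - >t.py <<'E'
p,d=ctrl.grab_frame("side")
cv2.imwrite("pics/f.png",cv2.resize(cv2.cvtColor(p,cv2.COLOR_RGB2BGR)[150:270,170:310],None,fx=4,fy=4,interpolation=cv2.INTER_CUBIC))
E
python3 t.py f0.png
```

```text
[ 0.52197993 -0.02232344  0.09422012] [ 3.14147225e+00 -2.14602713e-05  1.43383304e+00] 11.35 [-0.14542032 -0.80686314 -1.27409116]
```

View pics/f.png

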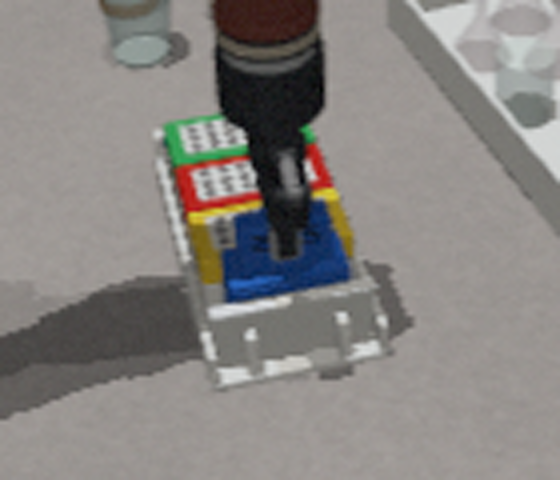

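The wedge is in the gap between the yellow box and the sloping wall (crop at (285,255)), upright and centred. I'll release it, rise, shut the fingers and press on the tab.

apply_moves(steps=[[0,0,0,0,0,0,4],[0,0,0,0,0,0,5],[0,0,0,0,0,0,5],[0,0,-1.5,0,0,0,5],[0,0,-2.5,0,0,0,5]])

```text
clock: 11.95
eef_pos: [0.5206, -0.0219, 0.1335]
eef_rot: [-3.137, 0.0, 1.434]
ft_force: [-0.6, -0.2, -0.6]
finger_gap: 0.586
```

apply_moves(steps=[[0,0,-2,0,0,0,5],[0,0,0,0,0,0,2],[0,0,0,0,0,0,0],[0,0,0,0,0,0,0],[0,0,0,0,0,0,0]], force=40)

```text
clock: 12.45
eef_pos: [0.5211, -0.0222, 0.1532]
eef_rot: [-3.139, 0.0, 1.434]
ft_force: [1.0, 0.4, 0.9]
finger_gap: 0.001
```

```bash
cat look.py - >t.py <<'E'
a=-np.radians(7.8);ex=np.array([np.cos(a),np.sin(a)]);ey=np.array([-np.sin(a),np.cos(a)])
def fr(p): q=np.atleast_2d(p)[:,:2]-[.5335,.0682]; return q@ex*1e3,q@ey*1e3
print('tcp',fr(s['eef_pos']),s['finger_gap'])
(X,Y),Z=fr(P),P[:,2]*1e3
k=(abs(X)<45)&(Y>-125)&(Y<-75)&(Z>98)&(Z<130);print('tab top',k.sum(),np.percentile(Z[k],[5,50,95]).round(1),np.percentile(X[k],[1,99]).round(1),np.percentile(Y[k],[1,99]).round(1),'tilt x,y',np.round(np.linalg.lstsq(np.c_[X[k],Y[k],np.ones(k.sum())],Z[k],rcond=None)[0][:2],3))
print(rect(P,(.5205,-.025),.06,.1,.13))
k=(abs(X)<44)&(Y>-125)&(Y<-60)&(Z>64)&(Z<96)
h=np.histogram(Z[k&(Y<-100)],np.arange(64,96,2));print('shoulder z',[(int(z),int(n)) for z,n in zip(h[1],h[0]) if n])
k=(Z>67)&(Z<76)&(X<50)&(X>-55)&(Y>-78)&(Y<125);h=np.histogram(Y[k],np.arange(-80,122,1));print('row',np.percentile(Y[k],[.3,99.7]).round(1),'low',h[1][:-1][h[0]<.4*np.median(h[0])])
E
python3 t.py g.png
```

```text
[ 0.52109066 -0.02222585  0.15322079] [-3.13911917e+00  3.10943268e-04  1.43405176e+00] 12.45 [1.02258381 0.41861542 0.91405678]
tcp (array([-0.02233051]), array([-91.2733545])) 0.001196875045066139
tab top 2037 [110.3 117.3 118.4] [-34.8  10.5] [-101.6  -78.1] tilt x,y [0.09  0.004]
(np.int64(2021), array([511.7, -19.6,  24.2,  50.8]), 'long-axis deg', -7.8, 'z', np.float64(0.1173))
shoulder z [(64, 210), (68, 4), (70, 49), (72, 12), (74, 834), (76, 264), (82, 2), (86, 2), (88, 2), (90, 1)]
row [-74.8 115.7] low [-80 -79 -78 -77 -76  -8  54 116 117 118 119 120]
```

View pics/g.png

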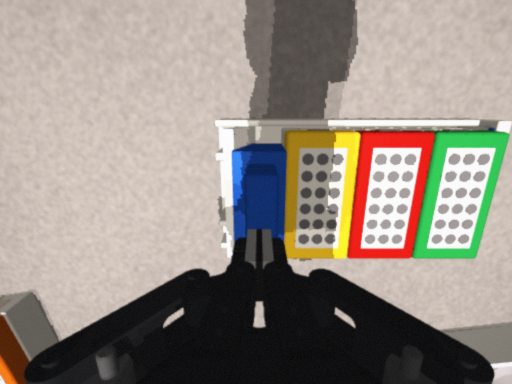

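The wedge is square, with its tab top at z of about 117 mm, so it is about 3.5 mm above home. Now to press.

apply_moves(steps=[[0.18,0,1.2,0,0,0,0],[0,0,1,0,0,0,0],[0,0,0.7,0,0,0,0],[0,0,0.2,0,0,0,0],[0,0,0,0,0,0,0]])

```text
clock: 13.0
eef_pos: [0.5218, -0.0206, 0.1226]
eef_rot: [-3.14, 0.0, 1.434]
ft_force: [0.4, 0.5, 0.9]
finger_gap: 0.001
```

apply_moves(steps=[[0,0,0.1,0,0,0,0],[0,0,0.1,0,0,0,0],[0,0,0.1,0,0,0,0],[0,0,0.1,0,0,0,0],[0,0,0,0,0,0,0]])

```text
clock: 13.5
eef_pos: [0.5221, -0.0205, 0.1193]
eef_rot: [-3.141, 0.0, 1.434]
ft_force: [-0.2, 1.2, 0.4]
finger_gap: 0.001
```

apply_moves(steps=[[0,0,0.05,0,0,0,0],[0,0,0.05,0,0,0,0],[0,0,0.05,0,0,0,0],[0,0,0.05,0,0,0,0],[0,0,0,0,0,0,0]])

```text
clock: 14.0
eef_pos: [0.5225, -0.0203, 0.1175]
eef_rot: [3.141, -0.0, 1.434]
ft_force: [-0.5, -0.1, 1.5]
finger_gap: -0.001
```

apply_moves(steps=[[0,0,0.05,0,0,0,0],[0,0,0.05,0,0,0,0],[0,0,0.05,0,0,0,0],[0,0,0,0,0,0,0],[0,0,0,0,0,0,0]])

```text
clock: 14.5
eef_pos: [0.5226, -0.02, 0.1161]
eef_rot: [3.141, -0.001, 1.435]
ft_force: [0.2, 2.0, 4.7]
finger_gap: -0.003
```

apply_moves(steps=[[0,0,0.05,0,0,0,0],[0,0,0.05,0,0,0,0],[0,0,0.05,0,0,0,0],[0,0,0,0,0,0,0],[0,0,0,0,0,0,0]])

```text
clock: 15.0
eef_pos: [0.5227, -0.0195, 0.1146]
eef_rot: [3.141, -0.001, 1.435]
ft_force: [0.5, 3.2, 5.5]
finger_gap: 0.001
```

apply_moves(steps=[[0,0,0.03,0,0,0,0],[0,0,0.03,0,0,0,0],[0,0,0.03,0,0,0,0],[0,0,0,0,0,0,0],[0,0,0,0,0,0,0]])

```text
clock: 15.5
eef_pos: [0.5227, -0.0194, 0.1142]
eef_rot: [3.14, -0.002, 1.435]
ft_force: [-1.0, 3.1, 7.9]
finger_gap: 0.003
```

Tab top is near 114 mm (home). I'll keep pressing slowly to about 18 N.

apply_moves(steps=[[0,0,0.05,0,0,0,0],[0,0,0.05,0,0,0,0],[0,0,0.05,0,0,0,0],[0,0,0,0,0,0,0],[0,0,0,0,0,0,0]])

```text
clock: 16.0
eef_pos: [0.5228, -0.0194, 0.1141]
eef_rot: [3.14, -0.002, 1.435]
ft_force: [-2.2, 3.7, 18.1]
finger_gap: 0.001
```

apply_moves(steps=[[0,0,0.05,0,0,0,0],[0,0,0.05,0,0,0,0],[0,0,0,0,0,0,0],[0,0,0,0,0,0,0],[0,0,0,0,0,0,0]])

```text
clock: 16.5
eef_pos: [0.5228, -0.0194, 0.114]
eef_rot: [3.14, -0.002, 1.435]
ft_force: [-4.9, 4.5, 24.5]
finger_gap: -0.002
```

The force rose steeply at home height. I'll back off vertically and check.

apply_moves(steps=[[0,0,-0.2,0,0,0,0],[0,0,-0.3,0,0,0,0],[0,0,-1.5,0,0,0,0],[0,0,-3,0,0,0,0],[0,0,-3,0,0,0,0]])

```text
clock: 17.0
eef_pos: [0.5206, -0.0217, 0.1903]
eef_rot: [-3.137, 0.002, 1.433]
ft_force: [0.8, -0.3, -0.0]
finger_gap: 0.0
```

apply_moves(steps=[[0,0,-4,0,0,0,0],[0,0,-3,0,0,0,0],[0,4,0,0,0,0,0],[0,4,0,0,0,0,0],[0,0,0,0,0,0,0]])

```text
clock: 17.5
eef_pos: [0.6043, -0.0333, 0.2588]
eef_rot: [3.141, 0.003, 1.432]
ft_force: [-0.8, 0.7, -0.8]
finger_gap: 0.001
```

```bash
python3 t.py h.png
```

```text
[ 0.60430399 -0.03332607  0.25881984] [3.14128801e+00 2.50370463e-03 1.43226790e+00] 17.5 [-0.7963364   0.70778904 -0.83625029]
tcp (array([83.92757272]), array([-90.97753343])) 0.0005624622644977934
tab top 1670 [111.  113.2 114.5] [-34.1  35.3] [-100.6  -76.8] tilt x,y [-0.002  0.003]
(np.int64(1670), array([522. , -19.5,  24.3,  70.1]), 'long-axis deg', -8.7, 'z', np.float64(0.1132))
shoulder z [(64, 232), (66, 51), (68, 31), (70, 615), (72, 116)]
row [-74.5 116.6] low [-80 -79 -78 -77 -76 117 118 119 120]
```

View pics/h.png

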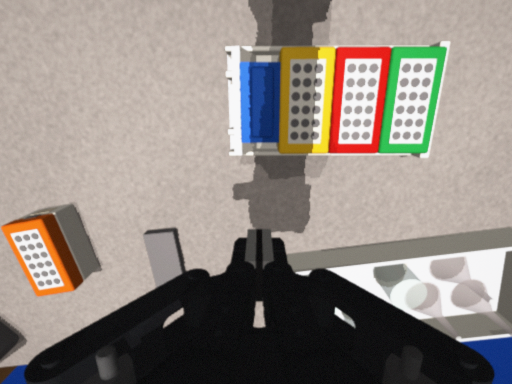

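The row shows no gaps, the wedge is centred and square at (260,102), and its shoulder is level with the lids. Handing in.

```bash
python3 -c "
from workcell import ctrl
print(ctrl.finish_job())"
```

```text
the job is handed in; nothing more can be done
None
```

I set the blue wedge square into the gap, released it, then pressed on the tab top with the fingers shut. The press force rose steeply once the row was tight and reached about 24.5 N, over the suggested 18 N. I then backed the arm clear and handed the job in at about 17.6 s.

My last checks came from one wrist picture, taken after the arm had backed away:
- **Height:** the tab top is at about 113–114 mm, against 114 mm at home. The shoulder is at about 71–72 mm, level with the lids at 72 mm.
- **Position:** the wedge is centred between the side walls to within about 1 mm.
- **Row:** no gaps show between the boxes, and all three are standing in their places.
- **Staying put:** the wedge was still at home height with nothing touching it.
- **Other things:** the spare box and spacer look undisturbed in that picture. I did not look at the beaker and bottles again at the end; the arm only passed above them early on.

Two readings disagreed slightly with the rest:
- **Yaw:** the fit of the tab's top gave -8.7°, against -7.8° for the carrier and for the tab before pressing. I took it as noise.
- **Row end:** the far end of the row read 116.6 mm, where 118 mm was expected, which is within the 2 mm calibration error.

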